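Fit the grating plate and lock its collar

ROBOT

A 7-joint arm with a two-finger parallel gripper is mounted at the origin on the work surface. World frame = base frame: x ahead of the robot, y to its left, z up, the work surface at z = 0. Lengths are in m, angles in degrees, forces in N, time in s.
With the tool pointing down it reaches from about 0.425 to 0.875 m from the base axis. Payload 4.7 kg.
Tool frame: the origin (TCP) lies between the finger pads; the fingertips stand 19 mm ahead of it and the grasp point (between the pads) is the TCP; x points along the fingers, z is the direction in which the jaws open and shut, and the axes are right-handed (so a half turn about x gives the same grasp; the last joint's range is limited). The gripper opens to 87 mm and grips with 3 to 60 N. Pads are 19 mm wide; open, the fingers measure 117 mm over their backs; the gripper's body (75 mm by 190 mm) begins 51 mm behind the grasp point.
Start: joints at [-72.302, 18.392, -4.016, 83.108, 1.295, 78.541, -3.26], TCP at [0.189, 0.622, 0.242] pointing down, gripper open.
Joint ranges: [-163.93, 163.93], [-17.29, 119.83], [-79.2, 71.16], [3.27, 140.29], [-89.18, 269.18], [5.43, 117.66], [-154.24, 154.24]. Speed limits (degrees/s): [147.25, 147.25, 180, 180, 180, 180, 180].

INTERFACE

Orientations are given as [roll, pitch, yaw] about the fixed x, y, z axes, in that order (R = Rz(yaw) Ry(pitch) Rx(roll)).
In Python, from cell import monitor, read_camera, camera_model, env, regions_of gives the robot as it stands. The module is installed in compiled form; this text tells all that it offers.
- The arm moves only by the tool step_arm, never from a script. Its argument "deltas" is a list of rows, each a list of 5 numbers: the gripper's target within -1 to 1 (fully open at 1, half-way at 0, shut at -1), then the shift along the tool's x, y, z in m, then the turn about the tool's x in degrees. A call has 1 to 12 rows; each row is the pose to reach, as a shift and turn from the pose commanded when the call began, along the tool's axes at that moment; what a row does not reach only later rows make up. A row lasts 1/8 s, in which the tool goes at most 62.5 mm and 10.7 degrees, less where a joint would pass 70% of its speed; a pose out of reach is approached as far as the arm can. A call with a gripper value outside its range is refused whole. The fingers move at their own pace and stop on an object; "newtons" is the grip in N (left out, the last holds). Time passes only in rows, so rows that repeat a pose let the fingers close. It gives the time, the measured TCP pose, the force and the opening at its end, in the units of the state.
- monitor.get_obs(): the state, without advancing time (a new reading comes with each control period).
- read_camera(name): name is "side" or "top" or "wrist"; returns (picture, depth): 420x560x3 uint8, red, green, blue; 420x560 float32, m along the optical axis (not along the pixel's ray), 0 where there is no reading.
- camera_model(name): a dict with "fx", "fy", "cx", "cy" (pixels), "xyz" and "attitude" of the camera in the world. Camera axes: x right, y down, z forward; pixel columns grow to the right and rows downward; lengths in m; the calibration is good to about 2 mm. A picture is of the moment at which its call begins: read the wrist's pose just before it. camera_model takes no time and is no camera call; for the wrist camera it gives the pose at the moment of the call.
- env.sign_off(): hands the job in, once; it reports no verdict.
Trained networks look in the newest picture that a camera, given by its name, has taken for a name from the list of things; names that differ only in an ending like _2 or _b are one class to them, and where a whole thing is asked for, a point or a joint stands for the part that bears it (a point fixed in the world has none). Each returns a list of dicts, best first, with "p" (0 to 1); they miss things now and then, are a little off and sometimes report something else, mostly with a low value. They report only what shows in the picture. A call takes as long as a camera call. They do not tell look-alikes from the thing itself.
- regions_of(camera, thing): "pixels" (420x560 bool, what is visible of it) and "pixel" ([column, row] in pixels, amid what is visible of it).
The state is a dict: "time_s": time; "qpos": joint angles; "joint_velocities": joint speeds; "effort": joint torques, N m; "tool_pos": TCP position; "tool_rot": TCP orientation; "force": force on the tool from outside, world axes, zero at the start; "wrist_torque": the same for the moment, N m; "grip_width": finger opening in m.
Only numpy, scipy, OpenCV 4.12 (cv2) and the standard library are available. Lean on these libraries where they do the work, as an engineer would, in place of code of your own. Each camera call takes 0.05 s, during which the arm holds its last target. There are 200 camera calls.

TASK

Make the cheese grater ready: flip the blue-knobbed spring clip up, slide the grating plate along the stand's rails, under the side lips, until it is fully home against the end stop, and lower the clip onto it. Then turn the black lock collar clockwise, past its click and as far as it goes, so that its red tab lies over the plate at the green mark and stays there. Leave the bottle, jar and cup where they stand.

Things in the scene. Friction and masses are not known exactly. Their poses are not given: they have to be found in the camera images.
- stand: White grater stand, fixed to the table: slab 240 (x) x 200 (y) x 35 mm tall, its flat top is the bed. Origin: on the table under the bed's middle line; the slab spans x -140 to +100, y -136 to +64 mm. The plate slides in along +x. Two steel rails 5 mm tall along x (x -38 to +57), 68 mm apart, guide it at y = 0 with 2 mm play each side; they flare outwards at the open end, from x -65.
- lips (a point): Midway between the two side lips, which reach 6 mm inwards over the rails along stand x 31 to 57 mm; their underside is 7 mm, their top 11 mm above the bed. The plate must be slid in below them; it cannot be dropped in there.
- end_stop (a point): Foot of the end stop, a cross bar 9 mm tall; its near face is at stand x +57 mm. The plate is home with its end against it: plate origin at stand x +2, y 0, flat on the bed (z 35 mm).
- bed_home (a point): Point on the bed straight above the stand's origin, 35 mm above the table; axes as the stand's. Home, the plate's origin lies 2 mm beyond it in x.
- clip_hinge (a point): Middle of the clip's hinge axis, which runs along the stand's y, at x +77, z 51 mm in the stand's frame. The black foot on the arm, 40 mm from the hinge, presses on the plate with about 2 N; with the clip down on the empty bed it blocks the plate's way.
- clip_knob (a point): Centre of the clip's blue knob: a bar 28 mm long along the stand's y, 14 mm diameter, wider than the 14 mm clip arm that carries it, 67 mm from the hinge. Pinched by its two ends it turns freely between the fingers while it is led round the hinge.
- clip (a joint): Angle of the spring clip (rad): -0.1 down on the empty bed (start), about 0.025 lying on the plate, 1.57 arm upright, 1.75 leaning back on its stop. From the hinge the knob is at stand x = -67 cos q + 6 sin q, z = 67 sin q + 6 cos q (mm). Over-centre spring: below 0.8 it snaps down, above 1.1 it snaps up and stays; 1 to 2 N at the knob moves it.
- plate: Loose aluminium grating plate 110 (x) x 64 (y) x 5 mm, 0.12 kg, lying flat on the table. Origin: centre of its underside; x points to the end that goes in first, under the lips and the clip.
- plate_tab (a point): Centre of the plate's orange thumb tab, an upright block 10 (x) x 30 (y) mm reaching 5 to 31 mm above the plate's underside; 30 mm from the plate's origin towards its -x end. Pinch it across its 10 mm thickness.
- collar_grip (a point): Point on the upright axis of the black lock collar (stand x -15, y -88 mm), 65 mm above the table. The collar is a ribbed cylinder of 56 mm diameter from 47.5 to 77.5 mm above the table; grip it across the diameter from above.
- collar_tab (a point): Tip of the collar's red tab: a flat bar 13 mm wide, 4.5 mm thick, reaching 64 mm from the collar's axis, its underside 42.5 mm above the table. A red line on the collar's top points the same way.
- collar (a joint): Turn of the collar (rad), growing clockwise seen from above; starts at 0 to 0.35. 2.6 is the locked stop, the tab along the stand's +y over the plate's edge. Too far for one grasp. Takes 0.1 to 0.35 N m. Stiff, with an over-centre spring, dead centre at 2.38: let go below about 1.4 it stays, from 1.6 to 2.1 it springs back to about 1.4; only past dead centre, at the stop, is it held locked.
- lock_mark (a point): Green mark on the bed, under the tab when the collar is locked.
- sauce: Yellow bottle, 60 mm diameter, 170 mm tall, loose; origin at the centre of its underside. Leave alone.
- jar: Amber jar with metal cap, 64 mm diameter, 60 mm tall, loose; origin at the centre of its underside. Leave alone.
- cup: Steel cup, 72 mm diameter, 50 mm tall, loose; origin at the centre of its underside. Leave alone.
Not all that is in view belongs to the job. Leave any brown or purple look-alike of the plate alone.

How it is judged (in metres and radians):
On the way, in this order (a step that is already met when the one before it is completed fails the run):
1. the clip is up while the plate is still outside (value of joint clip above 1.2 rad and horizontal distance between plate and bed_home above 0.06 m), for 0.2 s.
2. the plate is home under the raised clip (value of joint clip above 1 rad and x of plate in the frame of bed_home above -0.002 m and z of plate in the frame of bed_home between -0.002 and 0.002 m and angle between plate's own z axis and vertical below 0.06 rad and horizontal distance between plate and bed_home below 0.006 m), for 0.2 s.
3. the clip lies on the plate, the collar not yet locked (value of joint clip between 0 and 0.07 rad and x of plate in the frame of bed_home above -0.002 m and value of joint collar below 2.3 rad), for 0.2 s.
4. the collar is turned to its locked mark (value of joint collar above 2.5 rad), for 0.2 s.
At the end, for the whole second after the job is handed in: The plate lies flat on the bed (tilt under 0.06 rad, within 2 mm of the bed), within 4 mm of the end stop, in line with the rails to 0.08 rad and at rest; the clip rests on it (clip angle 0 to 0.07 rad); the collar stays within 0.1 rad of its locked stop (value of joint collar above 2.5 rad and value of joint clip between 0 and 0.07 rad and x of plate in the frame of bed_home above -0.002 m and horizontal distance between plate and bed_home below 0.006 m and z of plate in the frame of bed_home below 0.002 m and angle between the x axis of plate and the x axis of stand, either way round below 0.08 rad and angle between plate's own z axis and vertical below 0.06 rad and linear speed of plate below 0.01 m/s); the robot touches nothing.
It fails at once if a bystander is pushed 30 mm or more from its place (distance of any of sauce, jar, cup from where it was at the start of the episode above 0.03 m).
It also fails if it takes over 72 s, if anything falls off the work surface, if the arm or the gripper's body presses on something with over 40 N, if the wrist force passes 120 N, or if a joint passes its speed limit or range.

## Working session

There is one attempt and no reset: what is moved stays moved. The work goes in short steps, Python scripts to look and compute and a tool call to move; the robot and the scene stay as the last step left them, time stands still between calls to the robot, and variables do not carry over. Pictures are saved under pics/ and viewed, about 8 in all and at most 12, crops included, and the job is handed in when it is done.

Besides the shell and the picture viewer there is one more tool, called by a JSON object that holds its "api" and its "payload". step_arm: Moves the arm, as the interface text tells. Its arguments: {"type":"object","properties":{"deltas":{"type":"array"},"newtons":{"type":"number"}},"required":["deltas"]}

```bash
mkdir -p pics; cat > h.py <<'E'
import numpy as np, cv2
from scipy.spatial.transform import Rotation as R
from cell import monitor, read_camera, camera_model, env, regions_of
def cam(n):
    m=camera_model(n); p,d=read_camera(n); return m,p,d
def rotm(m):
    a=np.array(m['attitude'],float)
    return a if a.shape==(3,3) else (R.from_quat(a).as_matrix() if a.size==4 else R.from_euler('xyz',a,degrees=True).as_matrix())
def cloud(m,d):
    v,u=np.mgrid[:d.shape[0],:d.shape[1]]
    c=np.stack([(u-m['cx'])/m['fx']*d,(v-m['cy'])/m['fy']*d,d],-1)
    return c@rotm(m).T+np.array(m['xyz'])
def save(n,p,s=1): 
    q=cv2.cvtColor(p,cv2.COLOR_RGB2BGR); cv2.imwrite('pics/'+n+'.png',cv2.resize(q,None,fx=s,fy=s,interpolation=cv2.INTER_CUBIC) if s!=1 else q)
def proj(m,P):
    c=(np.array(P)-m['xyz'])@rotm(m); return [m['cx']+m['fx']*c[0]/c[2],m['cy']+m['fy']*c[1]/c[2]]
E
python3 - <<'E'
from h import *
print(monitor.get_obs())
for n in ['top','side']:
    m,p,d=cam(n); print(n,m); save(n+'0',p); P=cloud(m,d)
    np.savez(n+'0.npz',p=p,d=d,P=P)
    for t in ['stand','plate','plate_tab','clip_knob','collar_grip','collar_tab','lock_mark','end_stop','sauce','jar','cup']:
        for r in regions_of(n,t)[:3]:
            k=r['pixels']&(d>0)
            if k.sum(): print(t,round(r['p'],2),np.round(r['pixel']),k.sum(),np.round(np.median(P[k],0),3),np.round(P[k].min(0),3),np.round(P[k].max(0),3))
E
```

```text
{'time_s': 0.0, 'qpos': array([-72.30091988,  18.4403063 ,  -4.01476378,  83.17470235,
         1.29547427,  78.54057083,  -3.25958863]), 'joint_velocities': array([-0.01265034, -0.02481842, -0.04291515, -0.00589197,  0.12541908,
       -0.01811241, -0.00690617]), 'effort': array([-4.44802390e-04, -4.91278338e+01, -4.04314790e-01, -3.12533605e+01,
       -6.39710831e-02,  4.37267090e-02,  1.83898655e-04]), 'tool_pos': array([0.18876896, 0.6214473 , 0.240449  ]), 'tool_rot': array([-176.66469843,   89.88949931, -103.55425574]), 'force': array([-0.41974791,  0.07868524, -0.13888141]), 'wrist_torque': array([ 0.02900477,  0.04233545, -0.01427749]), 'grip_width': 0.08727739270421822}
top {'fx': 427.04887527760616, 'fy': 427.04887527760616, 'cx': 276.78507727486397, 'cy': 210.96894226102765, 'xyz': array([ 0.40042808, -0.03484423,  1.0927763 ]), 'attitude': array([-172.97876822,   -0.3798433 ,  -90.66713644])}
stand 0.91 [313. 211.] 7708 [ 0.522 -0.125  0.036] [ 0.4   -0.237 -0.004] [ 0.659 -0.015  0.083]
plate 0.95 [206. 203.] 1029 [0.564 0.137 0.006] [ 0.53   0.081 -0.001] [0.6   0.193 
[... 2588 characters left out ...]
7 -0.229  0.032] [ 0.571 -0.119  0.081]
collar_tab 0.66 [236. 166.] 437 [0.505 0.29  0.004] [ 0.444  0.242 -0.003] [0.567 0.342 0.033]
lock_mark 0.85 [291. 255.] 6347 [ 0.513 -0.157  0.035] [ 0.397 -0.242 -0.003] [0.673 0.006 0.081]
end_stop 0.64 [296. 256.] 6315 [ 0.513 -0.156  0.035] [ 0.397 -0.242 -0.003] [0.672 0.013 0.081]
sauce 0.93 [394. 313.] 1471 [ 0.618 -0.419  0.102] [ 0.6   -0.439 -0.002] [ 0.748 -0.315  0.173]
jar 0.78 [314. 346.] 932 [ 0.442 -0.404  0.059] [ 0.416 -0.425 -0.001] [ 0.477 -0.366  0.064]
jar 0.21 [294. 256.] 6320 [ 0.512 -0.157  0.035] [ 0.397 -0.242 -0.003] [0.665 0.01  0.081]
cup 0.66 [294. 143.] 380 [0.728 0.309 0.032] [ 0.691  0.275 -0.003] [0.8   0.398 0.052]
```

```bash
python3 - <<'E'
from h import *
p=np.load('top0.npz')['p']; c=p[90:320,100:440]; save('top_crop',c,2.3)
E
```

```text
(no output)
```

View pics/top_crop.png

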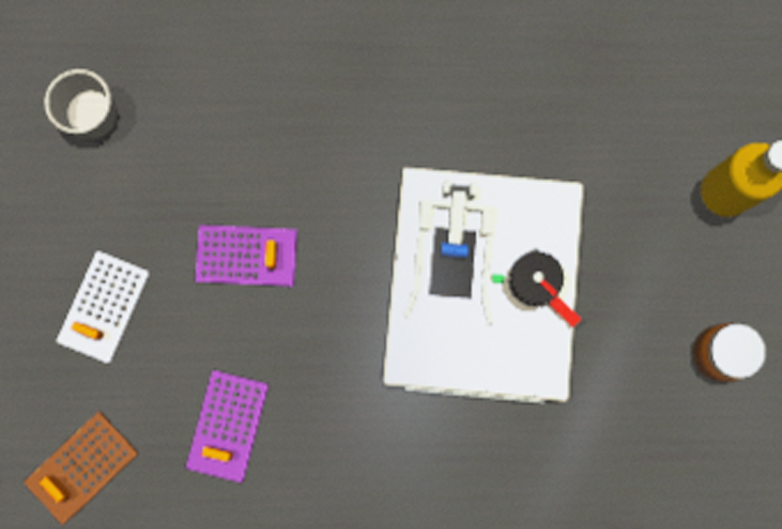

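Candidates for the plate (full-image pixels): silver/white (144,222), purple (206,203) and (198,272), brown (135,292). The silver one is the plate, and its tab is at about (137,234). The stand's open end faces the robot and the red tab points lower right.

```bash
python3 - <<'E'
from h import *
for n in ['top','side']:
    z=np.load(n+'0.npz'); p,P=z['p'].astype(int),z['P']; hsv=cv2.cvtColor(z['p'],cv2.COLOR_RGB2HSV).astype(int)
    X,Y,Z=P[...,0],P[...,1],P[...,2]
    box=lambda a,b,c,d:(X>a)&(X<b)&(Y>c)&(Y<d)
    k=box(.36,.70,-.27,.02)&(abs(Z-.0355)<.004)
    k=cv2.morphologyEx(k.astype(np.uint8),cv2.MORPH_OPEN,np.ones((3,3)))>0
    print(n,'slab',cv2.minAreaRect((P[k][:,:2]*1000).astype(np.float32)),k.sum(),np.median(Z[k]))
    tbl=box(.2,.8,-.0,.4); print('table z',np.median(Z[tbl]))
    k=box(.43,.59,.23,.36)&(hsv[...,2]>140)&(Z<.012)&(Z>.0)
    r=cv2.minAreaRect((P[k][:,:2]*1000).astype(np.float32)); print('plate',r,k.sum(),np.median(Z[k]))
    k=box(.43,.59,.23,.36)&(Z>.024); print(' tab',P[k].mean(0),k.sum(),cv2.minAreaRect((P[k][:,:2]*1000).astype(np.float32)))
    k=box(.45,.69,-.27,.0)&(abs(hsv[...,0]-112)<15)&(hsv[...,1]>120)&(hsv[...,2]>80); print('blue',P[k].mean(0),P[k].min(0),P[k].max(0),k.sum())
    k=box(.45,.60,-.26,.0)&((hsv[...,0]<8)|(hsv[...,0]>172))&(hsv[...,1]>130)&(hsv[...,2]>100);k1=k&(Z<.06)
    print('red',P[k1].mean(0),k1.sum(), cv2.minAreaRect((P[k1][:,:2]*1000).astype(np.float32)))
    k=box(.45,.60,-.26,.0)&(abs(hsv[...,0]-60)<20)&(hsv[...,1]>100); print('green',P[k].mean(0),k.sum())
    k=box(.45,.60,-.26,-.12)&(Z>.072); print('collar',cv2.minEnclosingCircle((P[k][:,:2]*1000).astype(np.float32)),P[k].mean(0),k.sum())
o=monitor.get_obs(); print(np.round(R.from_euler('xyz',o['tool_rot'],degrees=True).as_matrix(),3))
E
```

```text
top slab ((527.4647216796875, -125.65396881103516), (199.91897583007812, 238.8863525390625), 83.94140625) 5786 0.03555758071517956
table z 0.0008933559946688874
plate ((507.30303955078125, 295.5257873535156), (66.23075866699219, 112.045166015625), 67.36009216308594) 990 0.005491151107841152
 tab [0.48056815 0.30605162 0.03119432] 51 ((480.85137939453125, 306.6435546875), (29.353851318359375, 10.119702339172363), 66.18639373779297)
blue [ 0.55905801 -0.09452354  0.05379153] [ 0.55265133 -0.10954026  0.03167202] [ 0.56468967 -0.08088871  0.06159176] 59
red [ 0.49246773 -0.2116718   0.0453969 ] 77 ((490.9080505371094, -213.59803771972656), (41.791263580322266, 18.87032127380371), 60.413814544677734)
green [ 0.52935273 -0.14140668  0.03747908] 14
collar ((526.3659057617188, -178.74462890625), 28.594554901123047) [ 0.52633263 -0.17798785  0.07796246] 427
side slab ((526.0009765625, -129.68719482421875), (200.88851928710938, 239.62567138671875), 84.23441314697266) 4282 0.034830967280085945
table z -0.00035492119670643696
plate ((510.03369140625, 300.1615295410156), (86.44566345214844, 112.64069366455078), 67.63140106201172) 409 0.004122976147583168
 tab [0.47883127 0.30159548 0.02883305] 25 ((479.4942626953125, 302.6589050292969), (34.08671951293945, 9.463528633117676), 70.37228393554688)
blue [ 0.55755345 -0.10080754  0.05555967] [ 0.55146375 -0.11207978  0.04920066] [ 0.56368035 -0.08572577  0.05910442] 38
red [ 0.4959602  -0.21230253  0.04731806] 60 ((494.22607421875, -212.71075439453125), (36.381065368652344, 11.890778541564941), 43.2464599609375)
green [nan nan nan] 0
collar ((526.1509399414062, -182.58226013183594), 28.76276969909668) [ 0.52480408 -0.18377998  0.07718707] 344
[[ 0.    -0.957  0.291]
 [ 0.     0.291  0.957]
 [-1.    -0.     0.   ]]<stdin>:16: RuntimeWarning: Mean of empty slice.
  ret = um.true_divide(
```

{"api": "step_arm", "payload": {"deltas": [[0.1,0,-0.564,-0.578,-11],[0.1,0,-0.564,-0.578,-11],[0.1,0,-0.564,-0.578,-11],[0.1,0,-0.564,-0.578,-11],[0.1,0,-0.564,-0.578,-11],[0.1,0,-0.564,-0.578,-11],[0.1,0,-0.564,-0.578,-11],[0.1,0,-0.564,-0.578,-11],[0.1,0,-0.564,-0.578,-11],[0.1,0.05,-0.564,-0.578,-11],[0.1,0.09,-0.564,-0.578,-11],[0.1,0.09,-0.564,-0.578,-11]], "newtons": 10}}

```text
time_s: 2.7
tool_pos: [0.53, -0.0355, 0.1805]
tool_rot: [-61.4, 89.9, 22.8]
force: [0.6, 1.0, -0.5]
grip_width: 0.0479
```

```bash
cat >> h.py <<'E'
YAW=np.radians(-6); O=np.array([.5507,-.0938])
def S2W(x,y,z): c,s=np.cos(YAW),np.sin(YAW); return np.array([O[0]+c*x-s*y,O[1]+s*x+c*y,z])
def W2S(P): c,s=np.cos(YAW),np.sin(YAW); Q=np.array(P,float); d=Q[...,:2]-O; return np.stack([c*d[...,0]+s*d[...,1],-s*d[...,0]+c*d[...,1],Q[...,2]],-1)
def go(T,zyaw=None):
    "deltas in tool axes to world T; zyaw = wanted yaw of tool z, mod 180"
    o=monitor.get_obs(); M=R.from_euler('xyz',o['tool_rot'],degrees=True).as_matrix()
    y=np.degrees(np.arctan2(M[1,2],M[0,2]))
    t=0 if zyaw is None else -((zyaw-y+90)%180-90)
    print('t',round(o['time_s'],2),'pos',np.round(o['tool_pos'],4),'stand',np.round(W2S(o['tool_pos']),4),'zyaw',round(y,1),'q7',round(o['qpos'][6],1),'F',np.round(o['force'],1),'w',round(o['grip_width'],4))
    if T is not None: print('delta',np.round(M.T@(np.array(T)-o['tool_pos']),4),'turn',round(t,1))
E
python3 - <<'E'
from h import *
go(S2W(.0097,0,.14),84)
E
```

```text
t 2.7 pos [ 0.53   -0.0355  0.1805] stand [-0.0267  0.0558  0.1805] zyaw 84.1 q7 88.7 F [ 0.6  1.  -0.5] w 0.0479
delta [ 0.0406 -0.0361 -0.0559] turn 0.1
```

{"api": "step_arm", "payload": {"deltas": [[0.1,0.02,-0.036,-0.056,0],[0.1,0.04,-0.036,-0.056,0],[0.1,0.04,-0.036,-0.056,0],[0.1,0.04,-0.036,-0.056,0]]}}

```text
time_s: 3.2
tool_pos: [0.5594, -0.0922, 0.1412]
tool_rot: [-41.4, 89.9, 42.8]
force: [-0.5, 0.8, 0.5]
grip_width: 0.0477
```

```bash
python3 - <<'E'
from h import *
m,p,d=cam('wrist'); save('w1',p); P=cloud(m,d); np.savez('w1.npz',p=p,d=d,P=P)
go(S2W(.0097,0,.061),84)
hsv=cv2.cvtColor(p,cv2.COLOR_RGB2HSV).astype(int)
k=(abs(hsv[...,0]-112)<15)&(hsv[...,1]>120)&(hsv[...,2]>80)&(d>0)
print('blue',k.sum(),P[k].min(0),P[k].max(0),'stand',W2S(P[k].mean(0)), cv2.minAreaRect((P[k][:,:2]*1000).astype(np.float32)))
E
```

```text
t 3.25 pos [ 0.5596 -0.0921  0.1416] stand [0.0087 0.0026 0.1416] zyaw 84.2 q7 98.5 F [ 0.2 -0.5  0.2] w 0.0477
delta [ 0.0806 -0.0009 -0.0027] turn 0.2
blue 325 [ 0.55185884 -0.10813206  0.05370269] [ 0.56333047 -0.08118033  0.05809636] stand [ 0.00721041 -0.00016867  0.0562437 ] ((557.63720703125, -94.45130920410156), (26.812725067138672, 8.666693687438965), 83.69892883300781)
```

View pics/w1.png

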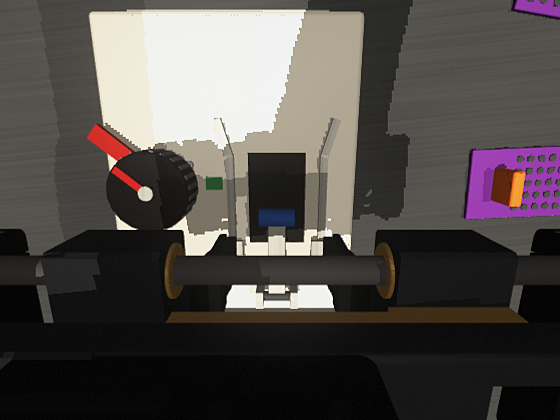

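The wrist picture shows the blue knob at (277,217) between the jaws, the rails either side, the collar at (150,185), and the green mark at (214,183). All match my stand frame.

{"api": "step_arm", "payload": {"deltas": [[0.1,0.04,-0.001,-0.003,0],[0.1,0.075,-0.001,-0.003,0],[0.1,0.08,-0.001,-0.003,0],[0.1,0.08,-0.001,-0.003,0],[-0.6,0.08,-0.001,-0.003,0],[-0.6,0.08,-0.001,-0.003,0],[-0.6,0.08,-0.001,-0.003,0],[-0.6,0.08,-0.001,-0.003,0]], "newtons": 12}}

```text
time_s: 4.25
tool_pos: [0.5606, -0.095, 0.0614]
tool_rot: [-30.3, 89.9, 53.8]
force: [0.3, 4.3, 5.1]
grip_width: 0.0274
```

{"api": "step_arm", "payload": {"deltas": [[-0.6,-0.01,-0.001,0,0],[-0.6,-0.02,-0.003,0,0],[-0.6,-0.03,-0.007,0,0],[-0.6,-0.038,-0.011,0,0],[-0.6,-0.053,-0.025,0,0],[-0.6,-0.063,-0.042,0,0],[-0.6,-0.068,-0.062,0,0],[-0.6,-0.068,-0.073,0,0],[-0.6,-0.067,-0.078,0,0],[-0.6,-0.067,-0.078,0,0],[0.1,-0.067,-0.078,0,0],[0.1,-0.067,-0.078,0,0]]}}

```text
time_s: 5.75
tool_pos: [0.6365, -0.1063, 0.1272]
tool_rot: [154.0, 89.9, -121.9]
force: [-0.1, -0.8, 0.3]
grip_width: 0.0404
```

```bash
python3 - <<'E'
from h import *
go(S2W(-.03,0,.2),None)
E
```

```text
t 5.75 pos [ 0.6365 -0.1063  0.1272] stand [ 0.0867 -0.0035  0.1272] zyaw 84.0 q7 102.2 F [-0.1 -0.8  0.3] w 0.0404
delta [-0.0727  0.1168  0.0034] turn 0
```

{"api": "step_arm", "payload": {"deltas": [[0.1,-0.05,0,0,0],[0.1,-0.05,0.03,0.06,10],[0.0,-0.05,0.06,0.12,20],[0.0,-0.05,0.09,0.18,31],[0.0,-0.05,0.12,0.24,42],[0.0,-0.05,0.15,0.3,53],[0.0,-0.04,0.18,0.36,63],[0.0,-0.03,0.199,0.394,74],[0.0,-0.03,0.199,0.394,84],[0.0,-0.03,0.199,0.394,95],[0.0,-0.03,0.199,0.394,106],[0.0,-0.03,0.199,0.394,106.6]]}}

```text
time_s: 7.25
tool_pos: [0.4801, 0.3062, 0.157]
tool_rot: [-67.4, 89.9, -90.2]
force: [0.6, 0.0, -0.8]
grip_width: 0.0436
```

{"api": "step_arm", "payload": {"deltas": [[0.0,0,0,0,0],[0.0,0,0,0,0]]}}

```text
time_s: 7.5
tool_pos: [0.48, 0.3071, 0.1573]
tool_rot: [-68.2, 90.0, -90.6]
force: [-0.4, -0.1, 0.2]
grip_width: 0.0435
```

```bash
python3 - <<'E'
from h import *
m,p,d=cam('wrist'); P=cloud(m,d); save('w2',p)
hsv=cv2.cvtColor(p,cv2.COLOR_RGB2HSV).astype(int); X,Y,Z=P[...,0],P[...,1],P[...,2]
k=(abs(X-.507)<.08)&(abs(Y-.295)<.08)&(Z>.002)&(Z<.009)&(hsv[...,1]<70)&(hsv[...,2]>110)&(d>0)
print('plate',k.sum(),cv2.minAreaRect((P[k][:,:2]*1000).astype(np.float32)))
k=(abs(X-.48)<.03)&(abs(Y-.306)<.03)&(Z>.026)&(Z<.036)&(hsv[...,1]>150)
print('tab',k.sum(),np.median(Z[k]),cv2.minAreaRect((P[k][:,:2]*1000).astype(np.float32)) if k.sum()>5 else 0)
go([.4798,.3065,.027],-22.6)
mt,pt,dt=cam('top'); save('t2',np.vstack([p,pt])[:, :],.7)
E
```

```text
plate 6329 ((524.22607421875, 314.09161376953125), (113.48536682128906, 126.43467712402344), 67.4781723022461)
tab 324 0.030515609211591216 ((479.32672119140625, 305.69091796875), (29.667171478271484, 9.078505516052246), 67.79338836669922)
t 7.55 pos [0.48   0.3072 0.1574] stand [-0.1123  0.3915  0.1574] zyaw -22.4 q7 -50.1 F [ 0.6 -0.7  0.3] w 0.0431
delta [ 1.304e-01 -7.000e-04  1.000e-04] turn 0.2
```

View pics/t2.png

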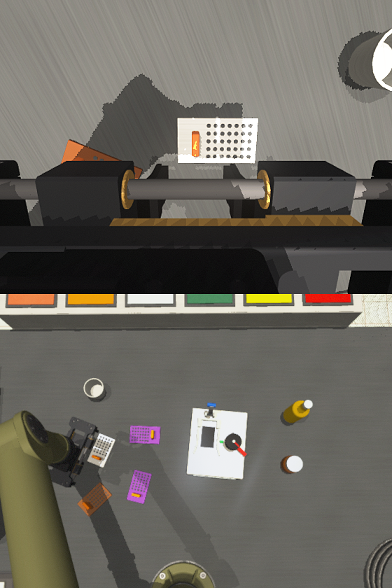

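Clip is up: the knob now shows at the back of the stand. The silver plate's orange tab is at (280,205) in the wrist view, under the jaws.

{"api": "step_arm", "payload": {"deltas": [[0.0,0.06,-0.001,0,0],[0.0,0.11,-0.001,0,0],[0.0,0.13,-0.001,0,0],[0.0,0.13,-0.001,0,0],[0.0,0.13,-0.001,0,0],[-1,0.13,-0.001,0,0],[-1,0.13,-0.001,0,0],[-1,0.13,-0.001,0,0],[-1,0.13,-0.001,0,0],[-1,0.13,-0.001,0,0]], "newtons": 25}}

```text
time_s: 8.85
tool_pos: [0.4795, 0.307, 0.0276]
tool_rot: [104.2, 90.0, 81.7]
force: [-0.2, 0.2, 1.1]
grip_width: 0.0098
```

```bash
python3 - <<'E'
from h import *
go(S2W(-.12,0,.13),-6)
E
```

```text
t 8.85 pos [0.4795 0.307  0.0276] stand [-0.1127  0.3911  0.0276] zyaw -22.5 q7 -44.8 F [-0.2  0.2  1.1] w 0.0098
delta [-0.1024 -0.3771  0.1041] turn -16.5
```

{"api": "step_arm", "payload": {"deltas": [[-1,-0.04,0,0,0],[-1,-0.09,-0.02,0.006,0],[-1,-0.102,-0.07,0.02,-3],[-1,-0.102,-0.12,0.035,-6],[-1,-0.102,-0.17,0.05,-9],[-1,-0.102,-0.22,0.063,-12],[-1,-0.102,-0.27,0.076,-15],[-1,-0.102,-0.32,0.09,-16.5],[-1,-0.102,-0.36,0.1,-16.5],[-1,-0.102,-0.377,0.104,-16.5],[-1,-0.102,-0.377,0.104,-16.5],[-1,-0.102,-0.377,0.104,-16.5]]}}

```text
time_s: 10.35
tool_pos: [0.4316, -0.0795, 0.1294]
tool_rot: [113.8, 90.0, 107.9]
force: [-0.6, -0.1, -1.9]
grip_width: 0.0092
```

{"api": "step_arm", "payload": {"deltas": [[-1,0,0,0,0],[-1,0,0,0,0],[-1,0,0,0,0]]}}

```text
time_s: 10.72
tool_pos: [0.4314, -0.0808, 0.1295]
tool_rot: [-108.0, 90.0, -113.9]
force: [-0.4, 0.3, -1.8]
grip_width: 0.0099
```

```bash
python3 - <<'E'
from h import *
go(S2W(-.12,0,.068),-6)
for n in ['wrist','top']:
    m,p,d=cam(n); P=cloud(m,d); S=W2S(P); np.savez(n+'3.npz',p=p,d=d,P=P)
    if n=='wrist': save('w3',p)
    k=(abs(S[...,2]-.107)<.006)&(abs(S[...,0]+.09)<.09)&(abs(S[...,1])<.06)&(d>0)
    print(n,'plate',k.sum(),cv2.minAreaRect((S[k][:,:2]*1000).astype(np.float32)) if k.sum()>9 else '',np.median(S[k][:,2]))
    print(' ystrip',[ (x,np.round(np.percentile(S[k&(abs(S[...,0]-x)<.01)][:,1],[1,99]),4)) for x in (-.06,-.08,-.11,-.13) if (k&(abs(S[...,0]-x)<.01)).sum()>10])
    # rails
    r=(S[...,2]>.0375)&(S[...,2]<.043)&(abs(S[...,1])<.06)
    for x in (-.06,-.05,-.03,-.01,.01,.02):
        q=r&(abs(S[...,0]-x)<.006); ys=S[q][:,1]; print(' rail',x,np.round(np.median(ys[ys>0]) if (ys>0).any() else 9,4),np.round(np.median(ys[ys<0]) if (ys<0).any() else 9,4),q.sum())
E
```

```text
t 10.72 pos [ 0.4314 -0.0808  0.1295] stand [-0.12    0.0005  0.1295] zyaw -5.9 q7 -3.9 F [-0.4  0.3 -1.8] w 0.0099
delta [ 0.0615 -0.0005 -0.    ] turn 0.1
wrist plate 7488 ((-89.5728759765625, -0.5034980773925781), (110.58203887939453, 64.11763000488281), 0.15945042669773102) 0.10661159602513842
 ystrip [(-0.06, array([0.0127, 0.0312])), (-0.08, array([0.0127, 0.0312])), (-0.11, array([-0.0316,  0.0312])), (-0.13, array([-0.0313,  0.0312]))]
 rail -0.06 0.0433 9 134
 rail -0.05 0.0404 9 134
 rail -0.03 0.0366 9 141
 rail -0.01 0.0367 9 138
 rail 0.01 0.0367 9 145
 rail 0.02 0.0367 -0.0121 145
top plate 0  nan
 ystrip []
 rail -0.06 0.0598 9 1
 rail -0.05 0.0577 9 2
 rail -0.03 0.0542 9 5
 rail -0.01 0.0416 -0.0535 13
 rail 0.01 0.0359 -0.0353 55
 rail 0.02 0.027 -0.0334 72
  return _methods._mean(a, axis=axis, dtype=dtype,
  ret = ret.dtype.type(ret / rcount)
```

View pics/w3.png

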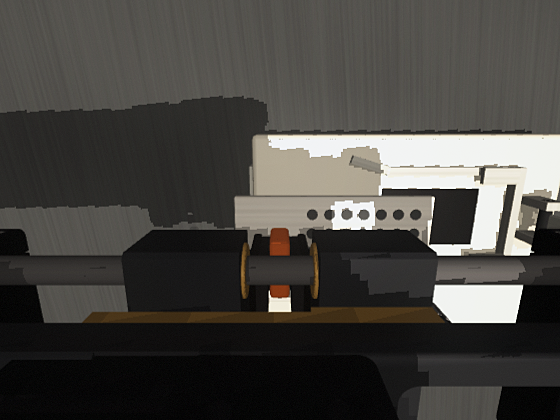

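Plate hangs aligned with the rails (about 0.5 mm and 0.2° off), with its leading edge in the mouth of the rails. Lowering and sliding.

{"api": "step_arm", "payload": {"deltas": [[-1,0.03,0,0,0],[-1,0.05,0,0,0],[-1,0.06,0,0,0],[-1,0.065,0,0,0],[-1,0.067,0,0,0],[-1,0.067,0,0.005,0],[-1,0.067,0,0.015,0],[-1,0.067,0,0.025,0],[-1,0.067,0,0.035,0],[-1,0.067,0,0.045,0],[-1,0.067,0,0.055,0],[-1,0.067,0,0.055,0]]}}

```text
time_s: 12.32
tool_pos: [0.4869, -0.0873, 0.0626]
tool_rot: [-61.1, 89.9, -67.1]
force: [0.5, -0.1, -0.5]
grip_width: 0.0097
```

```bash
python3 - <<'E'
from h import *
go(S2W(-.028,0,.0626),-6)
E
```

```text
t 12.32 pos [ 0.4869 -0.0873  0.0626] stand [-0.0642 -0.0002  0.0626] zyaw -6.0 q7 14.3 F [ 0.5 -0.1 -0.5] w 0.0097
delta [0.     0.0002 0.0362] turn 0.0
```

{"api": "step_arm", "payload": {"deltas": [[-1,0,0,0.008,0],[-1,0,0,0.016,0],[-1,0,0,0.023,0],[-1,0,0,0.029,0],[-1,0,0,0.033,0],[-1,0,0,0.036,0],[-1,0,0,0.038,0],[-1,0,0,0.038,0]]}}

```text
time_s: 13.32
tool_pos: [0.5218, -0.0908, 0.0626]
tool_rot: [167.5, 89.7, 161.5]
force: [-10.6, 1.6, 12.1]
grip_width: 0.01
```

{"api": "step_arm", "payload": {"deltas": [[-1,-0.001,0,0.002,0],[-1,-0.001,0,0.003,0],[-1,-0.001,0,0.003,0]]}}

```text
time_s: 13.7
tool_pos: [0.5219, -0.091, 0.0625]
tool_rot: [172.6, 89.4, 166.6]
force: [-16.0, 1.5, 11.9]
grip_width: 0.0095
```

```bash
python3 - <<'E'
from h import *
go(S2W(-.028,0,.0626),-6)
for n in ['top','side']:
    m,p,d=cam(n); S=W2S(cloud(m,d)); np.savez(n+'4.npz',p=p,d=d,S=S)
    if n=='side': save('s4',p[150:300,200:420],3)
E
```

```text
t 13.7 pos [ 0.5219 -0.091   0.0625] stand [-0.0289 -0.0002  0.0625] zyaw -6.0 q7 17.7 F [-16.    1.5  11.9] w 0.0095
delta [-0.0001  0.0002  0.0009] turn -0.0
```

View pics/s4.png

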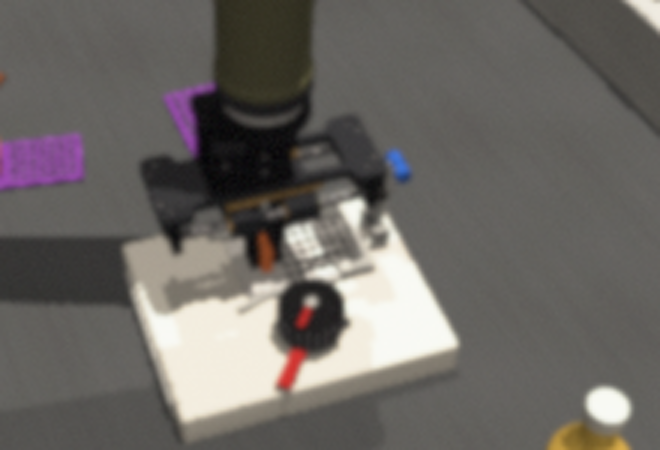

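Plate stops solidly, 16 N against the end stop at tab x −28.9 mm (expected −28). I'll relax, release and lift.

{"api": "step_arm", "payload": {"deltas": [[-1,-0.001,0,-0.003,0],[-1,-0.001,0,-0.003,0],[0.0,-0.001,0,-0.003,0],[0.0,-0.001,0,-0.003,0],[0.0,-0.001,0,-0.003,0],[0.0,-0.03,0,-0.003,0],[0.0,-0.09,0,-0.003,0],[0.0,-0.137,0,-0.003,0],[0.0,-0.137,0,-0.003,0],[0.0,-0.137,0,-0.003,0]]}}

```text
time_s: 15.05
tool_pos: [0.5239, -0.0905, 0.2002]
tool_rot: [70.1, 90.0, 64.1]
force: [-0.3, -0.7, -0.6]
grip_width: 0.0438
```

```bash
python3 - <<'E'
from h import *
go(S2W(.095,0,.18),84)
m,p,d=cam('wrist'); S=W2S(cloud(m,d)); np.savez('w5.npz',p=p,d=d,S=S)
hsv=cv2.cvtColor(p,cv2.COLOR_RGB2HSV).astype(int)
k=(S[...,2]>.0375)&(S[...,2]<.0425)&(abs(S[...,1])<.031)&(S[...,0]>-.09)&(S[...,0]<.052)&(d>0)
print('plate',k.sum(),np.round(np.percentile(S[k],[1,50,99],axis=0),4))
for n in ['top','side']:
    m,p,d=cam(n); S=W2S(cloud(m,d)); hsv=cv2.cvtColor(p,cv2.COLOR_RGB2HSV).astype(int)
    k=(abs(hsv[...,0]-112)<15)&(hsv[...,1]>120)&(hsv[...,2]>80)&(abs(S[...,0]-.09)<.04)&(abs(S[...,1])<.03)
    print(n,'knob',k.sum(),S[k].mean(0),S[k].max(0))
    k=(abs(hsv[...,0]-12)<10)&(hsv[...,1]>150)&(abs(S[...,0]+.03)<.03)&(abs(S[...,1])<.03)&(S[...,2]>.055)
    print(n,'tab',k.sum(),S[k].mean(0) if k.any() else '')
    k=(abs(S[...,2]-.041)<.003)&(abs(S[...,1])<.03)&(S[...,0]<-.02)&(S[...,0]>-.1);print(' plate rear',k.sum(),np.percentile(S[k][:,0],[1,5]) if k.any() else '')
E
```

```text
t 15.05 pos [ 0.5239 -0.0905  0.2002] stand [-0.027   0.0005  0.2002] zyaw -6.0 q7 8.2 F [-0.3 -0.7 -0.6] w 0.0438
delta [ 0.0202 -0.0006  0.122 ] turn -90.0
plate 5908 [[-0.0529 -0.0305  0.0381]
 [ 0.0013  0.0016  0.0398]
 [ 0.0509  0.0304  0.0416]]<stdin>:10: RuntimeWarning: Mean of empty slice.
  ret = um.true_divide(
Traceback (most recent call last):
ValueError: zero-size array to reduction operation maximum which has no identity
```

{"api": "step_arm", "payload": {"deltas": [[0.1,0,0,0.03,-10],[0.1,0,0,0.06,-20],[0.1,0,0,0.09,-30],[0.1,0,0,0.122,-40],[0.1,0,0,0.122,-50],[0.1,0,0,0.122,-60],[0.1,0,0,0.122,-70],[0.1,0,0,0.122,-80],[0.1,0,0,0.122,-90],[0.1,0,0,0.122,-90],[0.1,0,0,0.122,-90],[0.1,0,0,0.122,-90]]}}

```text
time_s: 16.65
tool_pos: [0.645, -0.1036, 0.2]
tool_rot: [106.0, 90.0, -170.1]
force: [-0.5, 0.1, -0.5]
grip_width: 0.0476
```

```bash
python3 - <<'E'
from h import *
go(S2W(.095,0,.124),84)
for n in ['wrist','side','top']:
    m,p,d=cam(n); S=W2S(cloud(m,d)); hsv=cv2.cvtColor(p,cv2.COLOR_RGB2HSV).astype(int)
    k=(abs(hsv[...,0]-112)<15)&(hsv[...,1]>120)&(hsv[...,2]>60)&(abs(S[...,0]-.09)<.05)&(abs(S[...,1])<.04)&(d>0)
    print(n,'knob',k.sum(),[np.round(f(S[k],axis=0),4) for f in (np.min,np.mean,np.max)] if k.any() else '')
E
```

```text
t 16.65 pos [ 0.645  -0.1036  0.2   ] stand [9.48e-02 1.00e-04 2.00e-01] zyaw 83.9 q7 101.9 F [-0.5  0.1 -0.5] w 0.0476
delta [ 0.076  -0.0002 -0.0001] turn -0.1
wrist knob 563 [array([ 0.087 , -0.0131,  0.1138]), array([0.0928, 0.0003, 0.1213]), array([0.0996, 0.0138, 0.1239])]
side knob 25 [array([ 0.0897, -0.0158,  0.1138]), array([ 0.0936, -0.006 ,  0.1214]), array([0.098 , 0.0073, 0.125 ])]
top knob 0
```

{"api": "step_arm", "payload": {"deltas": [[0.1,0.04,0,0,0],[0.1,0.07,0,0,0],[0.1,0.076,0,0,0],[0.1,0.076,0,0,0],[-0.6,0.076,0,0,0],[-0.6,0.076,0,0,0],[-0.6,0.076,0,0,0],[-0.6,0.076,0,0,0]], "newtons": 12}}

```text
time_s: 17.8
tool_pos: [0.6457, -0.1035, 0.1254]
tool_rot: [-70.4, 89.9, 13.6]
force: [-1.4, 0.5, 3.7]
grip_width: 0.0276
```

{"api": "step_arm", "payload": {"deltas": [[-0.6,-0.002,0.006,0,0],[-0.6,-0.002,0.012,0,0],[-0.6,-0.002,0.023,0,0],[-0.6,0.001,0.034,0,0],[-0.6,0.004,0.044,0,0],[-0.6,0.013,0.06,0,0],[-0.6,0.02,0.067,0,0],[-0.6,0.0275,0.074,0,0],[-0.6,0.0425,0.081,0,0],[-0.6,0.052,0.084,0,0],[-0.6,0.055,0.0845,0,0],[-0.6,0.055,0.0845,0,0]]}}

```text
time_s: 19.3
tool_pos: [0.5603, -0.0947, 0.0688]
tool_rot: [94.0, 89.9, 178.0]
force: [-2.4, 0.8, -1.1]
grip_width: 0.0279
```

{"api": "step_arm", "payload": {"deltas": [[0.1,0,0,0,0],[0.1,0,0,0,0],[0.1,0,0,0,0],[0.1,-0.03,0,0,0],[0.1,-0.08,0,0,0],[1,-0.09,0.0125,-0.044,0],[1,-0.09,0.025,-0.088,0],[1,-0.09,0.025,-0.088,0],[1,-0.09,0.025,-0.088,0],[1,-0.09,0.025,-0.088,0]]}}

```text
time_s: 20.55
tool_pos: [0.5277, -0.1782, 0.1593]
tool_rot: [7.4, 90.0, 91.6]
force: [-0.2, 0.6, 0.3]
grip_width: 0.0849
```

```bash
python3 - <<'E'
from h import *
go(S2W(-.015,-.088,.07),84)
m,p,d=cam('wrist'); save('w6',p); S=W2S(cloud(m,d)); hsv=cv2.cvtColor(p,cv2.COLOR_RGB2HSV).astype(int)
k=(abs(hsv[...,0]-112)<15)&(hsv[...,1]>120)&(hsv[...,2]>60)&(abs(S[...,1])<.04)&(d>0)
print('knob',k.sum(),[np.round(f(S[k],axis=0),4) for f in (np.min,np.mean,np.max)] if k.any() else '')
k=(S[...,2]>.074)&(S[...,2]<.084)&(abs(S[...,0]+.015)<.04)&(abs(S[...,1]+.088)<.04)&(d>0)
print('collar',k.sum(),cv2.minEnclosingCircle((S[k][:,:2]*1000).astype(np.float32)))
k=((hsv[...,0]<8)|(hsv[...,0]>172))&(hsv[...,1]>130)&(abs(S[...,2]-.047)<.006)&(abs(S[...,0]+.015)<.08)&(abs(S[...,1]+.088)<.08)
t=S[k][:,:2].mean(0)-[-.015,-.088]; print('red',k.sum(),t,'q',2.6-((np.arctan2(t[1],t[0])-np.pi/2)%(2*np.pi)))
k=(abs(S[...,2]-.04)<.002)&(abs(S[...,1])<.03)&(S[...,0]<.05)&(S[...,0]>-.09)&(d>0); print('plate x',np.percentile(S[k][:,0],[0.5,2,99]))
E
```

```text
t 20.55 pos [ 0.5277 -0.1782  0.1593] stand [-0.014  -0.0863  0.1593] zyaw 84.1 q7 108.3 F [-0.2  0.6  0.3] w 0.0849
delta [ 0.0893  0.001  -0.0017] turn 0.1
knob 348 [array([-0.0253, -0.0356,  0.0575]), array([0.0064, 0.0032, 0.0651]), array([0.0148, 0.0132, 0.1609])]
collar 4063 ((-16.17856216430664, -88.1797103881836), 28.28804588317871)
red 703 [-0.03041396 -0.03555102] q 0.16608675291904795
plate x [-0.05337891 -0.05255411  0.02795803]
```

View pics/w6.png

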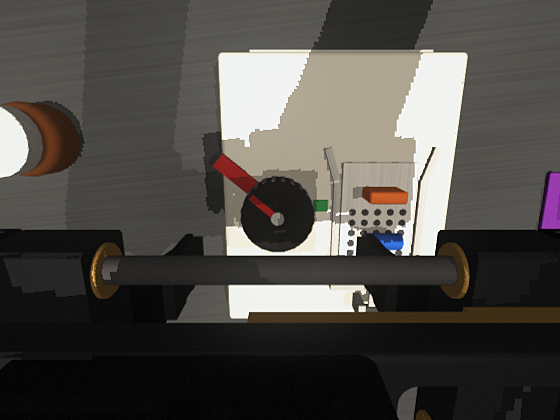

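The view shows the plate home, the blue knob (390,242) down on it, and the collar at (277,215) with its red tab at q≈0.17. Gripping the collar.

{"api": "step_arm", "payload": {"deltas": [[1,0.04,0.0015,-0.0015,0],[1,0.08,0.0015,-0.0015,0],[1,0.089,0.0015,-0.0015,0],[1,0.089,0.0015,-0.0015,0],[-0.2,0.089,0.0015,-0.0015,0],[-0.2,0.089,0.0015,-0.0015,0],[-0.2,0.089,0.0015,-0.0015,0],[-0.2,0.089,0.0015,-0.0015,0]], "newtons": 45}}

```text
time_s: 21.6
tool_pos: [0.5259, -0.1797, 0.0709]
tool_rot: [-11.7, 89.9, 72.3]
force: [-1.4, -1.4, 4.6]
grip_width: 0.0552
```

{"api": "step_arm", "payload": {"deltas": [[-0.2,0,0,0,6],[-0.2,0,0,0,12],[-0.2,0,0,0,18],[-0.2,0,0,0,24],[-0.2,0,0,0,30],[-0.2,0,0,0,36],[-0.2,0,0,0,42],[-0.2,0,0,0,48],[-0.2,0,0,0,54],[-0.2,0,0,0,60],[-0.2,0,0,0,66],[-0.2,0,0,0,66]]}}

```text
time_s: 23.1
tool_pos: [0.5258, -0.1799, 0.0709]
tool_rot: [66.6, 89.9, 84.7]
force: [-0.2, 2.9, 5.7]
grip_width: 0.0549
```

```bash
cat > red.py <<'E'
from h import *
go(S2W(-.015,-.088,.07))
print('torque',np.round(monitor.get_obs()['wrist_torque'],2))
for n in ['top','side','wrist']:
    m,p,d=cam(n); S=W2S(cloud(m,d)); hsv=cv2.cvtColor(p,cv2.COLOR_RGB2HSV).astype(int)
    k=((hsv[...,0]<8)|(hsv[...,0]>172))&(hsv[...,1]>130)&(abs(S[...,2]-.047)<.007)&(np.hypot(S[...,0]+.015,S[...,1]+.088)<.075)&(d>0)
    if k.sum()>3:
        t=S[k][:,:2].mean(0)-[-.015,-.088]; print(n,'red',k.sum(),np.round(t,3),'q',2.6-((np.arctan2(t[1],t[0])-np.pi/2+.5)%(2*np.pi))+.5)
    save('r_'+n,p)
E
python3 red.py
```

```text
t 23.1 pos [ 0.5258 -0.1799  0.0709] stand [-0.0158 -0.0882  0.0709] zyaw 18.1 q7 52.9 F [-0.2  2.9  5.7] w 0.0549
delta [ 0.0009 -0.0001  0.0008] turn 0
torque [ 0.78  0.14 -0.  ]
wrist red 1628 [-0.045  0.013] q 1.3071480000438562
```

No slip: q≈1.31 after 66°. The wrist has range to spare, so I'll continue in the same grasp.

{"api": "step_arm", "payload": {"deltas": [[-0.2,0,0,0,7],[-0.2,0,0,0,14],[-0.2,0,0,0,21],[-0.2,0,0,0,28],[-0.2,0,0,0,35],[-0.2,0,0,0,42],[-0.2,0,0,0,49],[-0.2,0,0,0,56],[-0.2,0,0,0,63],[-0.2,0,0,0,70],[-0.2,0,0,0,75],[-0.2,0,0,0,77]]}}

```text
time_s: 24.75
tool_pos: [0.525, -0.1802, 0.0708]
tool_rot: [-135.9, 89.9, 165.5]
force: [-5.5, 1.8, 9.3]
grip_width: 0.0551
```

```bash
python3 red.py
```

```text
t 24.75 pos [ 0.525  -0.1802  0.0708] stand [-0.0165 -0.0886  0.0708] zyaw -58.6 q7 -15.7 F [-5.5  1.8  9.3] w 0.0551
delta [0.0008 0.0015 0.0004] turn 0
torque [0.35 0.99 1.61]
wrist red 1594 [-0.     0.046] q 2.595589041083015
```

Collar is at its stop (q≈2.6, torque up). I'll relax slightly, release and lift.

{"api": "step_arm", "payload": {"deltas": [[-0.2,0,0,0,-1.5],[-0.2,0,0,0,-1.5],[1,0,0,0,-1.5],[1,0,0,0,-1.5],[1,0,0,0,-1.5],[1,-0.03,0,0,-1.5],[1,-0.09,0,0,-1.5],[1,-0.15,0,0,-1.5],[1,-0.17,0,0,-1.5],[1,-0.17,0,0,-1.5],[1,-0.17,0,0,-1.5]]}}

```text
time_s: 26.28
tool_pos: [0.5246, -0.1805, 0.2387]
tool_rot: [-130.6, 89.8, 171.9]
force: [0.3, 0.4, -0.5]
grip_width: 0.087
```

```bash
python3 red.py; python3 - <<'E'
from h import *
m,p,d=cam('wrist'); save('w7',p); S=W2S(cloud(m,d)); hsv=cv2.cvtColor(p,cv2.COLOR_RGB2HSV).astype(int)
k=(abs(hsv[...,0]-112)<15)&(hsv[...,1]>120)&(hsv[...,2]>60)&(abs(S[...,1])<.04)&(d>0)
print('knob',k.sum(),np.round(np.median(S[k],0),4) if k.any() else '')
k=(abs(S[...,2]-.04)<.002)&(abs(S[...,1])<.03)&(S[...,0]<.05)&(S[...,0]>-.09)&(d>0); print('plate x',np.percentile(S[k][:,0],[0.5,2,99]))
E
```

```text
t 26.27 pos [ 0.5246 -0.1805  0.2387] stand [-0.0169 -0.0889  0.2387] zyaw -57.5 q7 -29.4 F [ 0.3  0.4 -0.5] w 0.087
delta [0.1687 0.0025 0.0008] turn 0
torque [-0.05  0.1   0.01]
side red 14 [-0.001  0.054] q 2.5784022635343327
wrist red 407 [-0.001  0.046] q 2.5811852257620598
knob 379 [ 0.0097 -0.0005  0.0642]
plate x [-0.05348037 -0.05222369  0.04895584]
```

View pics/w7.png

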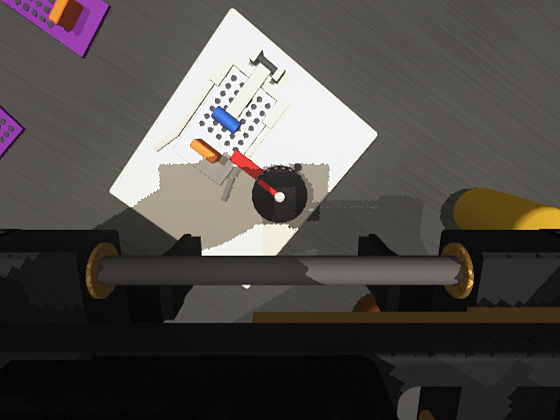

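The red tab lies over the plate's edge (collar at 280,195), the clip is down on the plate (knob at 226,120), and the plate is home. Handing in.

```bash
python3 -c "
from h import *
print(env.sign_off())"
```

```text
the job is handed in; nothing more can be done
None
```

The grater is ready and the job is handed in, at about 26 s of the 72 s allowed. I flipped the clip up and slid the silver plate along the rails to the end stop. Then I lowered the clip onto it and turned the collar clockwise to its stop. The brief called the collar turn too far for one grasp, but one grasp was enough and it did not slip.

Last checks, with the gripper open and lifted clear:

| Check | Measured | Expected |
|---|---|---|
| Plate rear edge, stand x | about −53 mm | −53 mm (home) |
| Knob top, height above the table | 64–65 mm, which puts the clip at about 0.02 rad | 0 to 0.07 rad |
| Collar after release | 2.58 rad, red tab over the plate's edge | above 2.5 rad |
| Force on the tool | about zero | touching nothing |

- **Small disagreement:** when the plate came to rest against the end stop, the tool's own position read about 1 mm short of home. The camera measurement of the rear edge agreed with home.
- **Bystanders:** I did not re-measure the bottle, jar and cup at the end. The arm stayed clear of all three throughout.

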